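# Find the loaded instrument box and put it in the steriliser

## Robot

A 6-joint arm with a two-finger parallel gripper is mounted at the origin on the work surface. World frame = base frame: x ahead of the robot, y to its left, z up, the work surface at z = 0. Lengths are in m, angles in rad, forces in N, time in s.
With the tool pointing down it reaches from about 0.35 to 0.975 m from the base axis. Payload 7.1 kg.
Tool frame: the origin (TCP) lies midway between the tips of the shut fingers; the grasp point (between the pads) lies 19 mm behind it; z points along the fingers, y is the line along which they close (so a half turn about z gives the same grasp; the last joint's range is limited). The gripper opens to 88 mm and grips with 3 to 60 N. Pads are 20 mm wide; open, the fingers measure 115 mm over their backs; the gripper's body (75 mm by 178 mm) begins 61 mm behind the grasp point.
Start: joints at [1.191, 0.423, 1.63, -0, 1.089, -0.019], TCP at [0.221, 0.585, 0.223] pointing down, gripper open.
Joint ranges: [-3, 3], [-0.9, 2.11], [0.09, 2.58], [-1.31, 4.45], [0.11, 2.69], [-2.54, 2.54]. Speed limits (rad/s): [2.39, 2.39, 3.01, 3.14, 3.14, 3.14].

## Interface

Orientations are given as a unit quaternion [w, x, y, z].
In Python, from station import move_pose, movel, movej, command_gripper, wait, inverse_kinematics, read_camera, camera_info, MotionError, job_done, get_time, get_joint_pos, get_qvel, get_effort, get_tcp_pos, get_ee_rot, get_ft_force, get_ft_torque, get_grip_width, get_finger_force gives the robot as it stands. Calls block until the motion is done:
- move_pose(position, orientation): joint-space move of the TCP to a pose.
- movel(position, frame=None, v=0.15, until_force=None): straight line of the TCP; frame=None keeps the orientation; v is the mean speed in m/s. With until_force (N) it stops when the force on the tool has changed by that much, and returns True; else False.
- movej(angles): joint-space move.
- command_gripper(opening): opening from 0.0 (shut) to 1.0 (fully open); the grip force is fixed at half the most; returns when the fingers have stopped.
- wait(seconds).
- inverse_kinematics(position, orientation): joint angles nearest the present ones, or None.
- read_camera(name): name is "scene" or "top" or "wrist"; returns the picture (400x640x3 uint8, red, green, blue); there is no depth.
- camera_info(name): a dict with "intrinsics" (3x3 intrinsics, pixels), "dist" ([k1, k2, p1, p2, k3] as OpenCV has them; the pictures are not rectified), "T" (4x4, takes a point from camera to world coordinates); the wrist camera has in their place "tool_from_camera" (4x4, takes a point from camera to tool coordinates, whose origin is the TCP and whose axes are the flange's). Camera axes: x right, y up, looking along -z (the intrinsics and any distortion apply to the point x, -y, -z); pixel columns grow to the right and rows downward; lengths in m; the calibration is good to about 2 mm. A picture is of the moment at which its call begins: read the wrist's pose just before it. camera_info takes no time and is no camera call.
A pose or a line that the arm cannot do raises MotionError and nothing moves.
- job_done(): hands the job in; it is judged then, once.
Readings, each from a call of its own:
- get_time(): time.
- get_joint_pos(): joint angles.
- get_qvel(): joint speeds.
- get_effort(): joint torques, N m.
- get_tcp_pos(): TCP position.
- get_ee_rot(): TCP orientation.
- get_ft_force(): force on the tool from outside, world axes, zero at the start.
- get_ft_torque(): the same for the moment, N m.
- get_grip_width(): opening from 0.0 (shut) to 1.0 (fully open).
- get_finger_force(): force on a finger pad.
Only numpy, scipy, OpenCV 4.12 (cv2) and the standard library are available. Lean on these libraries where they do the work, as an engineer would, in place of code of your own. Each camera call takes 0.05 s, during which the arm holds its last target. There are 200 camera calls.

## Task

Three identical closed steel instrument boxes lie in the sloping rack and only one has instruments in it: lift them to find the heavier one. Set that box down flat on the floor of the steriliser's open drawer, lowering it all the way before letting go, and then push the drawer fully shut. The empty boxes must end lying in the rack bays they started in; leave everything else on the bench where it is.

Things in the scene. Friction and masses are not known exactly. Their poses are not given: they have to be found in the camera images.
- rack: White plastic rack fixed to the bench, 290 wide (y), about 110 deep, 90 high. Its face slopes 25 degrees, falling towards -x (the robot side), so a box on it has its lid facing up and towards the robot. Three bays, centres 94 apart along y, ribs 10 high between; a 14 high ledge at the foot stops the boxes. Origin: centre of the underside; z vertical, x level, away from the robot at yaw 0
- case_1: Steel instrument box, closed, 103 long (own x, along the slope) x 69 wide (own y) x 32 high, lid fixed shut. On the lid a black bar handle on two small posts: bar 60 long (own x), 12 wide (own y), from 50 to 64 above the underside. Starts in any bay, tilted with the slope. Origin: centre of the underside; own z normal to the lid. Empty 180 to 220 g, loaded 460 to 640 g
- case_2: As case_1, identical outside; any one of the three may be the loaded one
- case_3: As case_1, identical outside; any one of the three may be the loaded one
- steriliser: White bench steriliser fixed to the bench, 300 deep (x) by 260 wide (y) by 112 high, with one drawer in its front (-x) face. Origin: middle of the lower edge of its front face, at bench height (the housing spans x 0 to 300 from it); x points to its back, z up. The passage for the drawer is clear up to 102 above the bench
- drawer (a joint): Drawer opening in m: 0 shut, up to 0.19 pulled out towards the steriliser's -x. Starts 0.13 to 0.15 open. Slides level with about 2 N of friction and stays where it is left. At 0 the panel's inner face meets the steriliser's front face
- drawer_floor (a point): Point on the upper face of the drawer's steel floor, on its centre line, 50 behind (+x) the inner face of the drawer front, 16 above the bench; axes as the steriliser's. Floor 212 long (x) by 222 wide (y), rims 20 high; only the part in front of the steriliser's front face is open above. The drawer front is a white panel 14 thick, its top 104 above the bench
- drawer_handle (a point): Middle of the drawer's bar handle: a level steel bar 11 thick, 120 long (along y), its axis 22 in front of the white panel and 67 above the bench; axes as the steriliser's
- tube_rack: Bystander: clear rack with capped test tubes, 60 x 110 x 98
- bottle: Bystander: amber bottle, 60 across, 150 high
- jar: Bystander: clear jar with steel cap, 70 across, 90 high
- bowl: Bystander: small steel bowl, 100 across, 38 high
- petri: Bystander: two stacked glass dishes, 60 across, 25 high
- pan: Bystander: open steel pan, 90 x 130 x 35
- spatula: Bystander: steel spatula 150 long, lying flat
Things that resemble listed ones, but are neither listed nor needed, are in the scene too. Leave any yellow look-alike of the case_3 alone.

How it is judged:
On the way, in this order (a step that is already met when the one before it is completed fails the run):
1. a box stands flat on the floor of the open drawer while still held by the fingers (value of joint drawer above 0.08 m and ((x of case_1 in the frame of drawer_floor between -0.03 and 0.13 m and y of case_1 in the frame of drawer_floor between -0.09 and 0.09 m and z of case_1 in the frame of drawer_floor below 0.012 m and angle between case_1's own z axis and vertical below 0.2 rad and contact force between the fingers and case_1 above 0.5 N) or (x of case_2 in the frame of drawer_floor between -0.03 and 0.13 m and y of case_2 in the frame of drawer_floor between -0.09 and 0.09 m and z of case_2 in the frame of drawer_floor below 0.012 m and angle between case_2's own z axis and vertical below 0.2 rad and contact force between the fingers and case_2 above 0.5 N) or (x of case_3 in the frame of drawer_floor between -0.03 and 0.13 m and y of case_3 in the frame of drawer_floor between -0.09 and 0.09 m and z of case_3 in the frame of drawer_floor below 0.012 m and angle between case_3's own z axis and vertical below 0.2 rad and contact force between the fingers and case_3 above 0.5 N))), for 0.05 s.
2. the loaded box stands released in the open drawer, weighing on its floor (value of joint drawer above 0.08 m and ((x of case_1 in the frame of drawer_floor between -0.03 and 0.13 m and y of case_1 in the frame of drawer_floor between -0.09 and 0.09 m and z of case_1 in the frame of drawer_floor below 0.012 m and angle between case_1's own z axis and vertical below 0.2 rad and contact force between case_1 and steriliser above 3.3 N and contact force between the fingers and case_1 below 0.2 N) or (x of case_2 in the frame of drawer_floor between -0.03 and 0.13 m and y of case_2 in the frame of drawer_floor between -0.09 and 0.09 m and z of case_2 in the frame of drawer_floor below 0.012 m and angle between case_2's own z axis and vertical below 0.2 rad and contact force between case_2 and steriliser above 3.3 N and contact force between the fingers and case_2 below 0.2 N) or (x of case_3 in the frame of drawer_floor between -0.03 and 0.13 m and y of case_3 in the frame of drawer_floor between -0.09 and 0.09 m and z of case_3 in the frame of drawer_floor below 0.012 m and angle between case_3's own z axis and vertical below 0.2 rad and contact force between case_3 and steriliser above 3.3 N and contact force between the fingers and case_3 below 0.2 N))), for 0.1 s.
At the end, for the whole second after the job is handed in: The drawer is shut to within 6 mm with the loaded box (over 3.3 N on the drawer) flat on its floor, lid up within 6 degrees; the two empty boxes lie on the slope of the rack in the bays they started in (within 25 mm of the start, tilted 17 to 32 degrees); all boxes at rest (value of joint drawer below 0.006 m and ((x of case_1 in the frame of drawer_floor between -0.03 and 0.13 m and y of case_1 in the frame of drawer_floor between -0.09 and 0.09 m and z of case_1 in the frame of drawer_floor below 0.008 m and angle between case_1's own z axis and vertical below 0.1 rad and contact force between case_1 and steriliser above 3.3 N and distance of each of case_2, case_3 from where it was at the start of the episode below 0.025 m and angle between case_2's own z axis and vertical between 0.3 and 0.56 rad and angle between case_3's own z axis and vertical between 0.3 and 0.56 rad) or (x of case_2 in the frame of drawer_floor between -0.03 and 0.13 m and y of case_2 in the frame of drawer_floor between -0.09 and 0.09 m and z of case_2 in the frame of drawer_floor below 0.008 m and angle between case_2's own z axis and vertical below 0.1 rad and contact force between case_2 and steriliser above 3.3 N and distance of each of case_1, case_3 from where it was at the start of the episode below 0.025 m and angle between case_1's own z axis and vertical between 0.3 and 0.56 rad and angle between case_3's own z axis and vertical between 0.3 and 0.56 rad) or (x of case_3 in the frame of drawer_floor between -0.03 and 0.13 m and y of case_3 in the frame of drawer_floor between -0.09 and 0.09 m and z of case_3 in the frame of drawer_floor below 0.008 m and angle between case_3's own z axis and vertical below 0.1 rad and contact force between case_3 and steriliser above 3.3 N and distance of each of case_1, case_2 from where it was at the start of the episode below 0.025 m and angle between case_1's own z axis and vertical between 0.3 and 0.56 rad and angle between case_2's own z axis and vertical between 0.3 and 0.56 rad)) and linear speed of each of case_1, case_2, case_3 below 0.02 m/s); the robot touches nothing.
It fails at once if a bystander is moved by more than 30 mm (distance of any of tube_rack, bottle, jar, bowl, petri, pan, spatula from where it was at the start of the episode above 0.03 m).
It also fails if it takes over 64 s, if anything falls off the work surface, if the arm or the gripper's body presses on something with over 40 N, if the wrist force passes 120 N, or if a joint passes its speed limit or range.

## Working session

There is one attempt and no reset: what is moved stays moved. The work goes in short steps, each a Python script; the robot and the scene stay as the last script left them, time stands still between calls to the robot, and variables do not carry over. Pictures are saved under pics/ and viewed, at most 10 in all, crops included, and the job is handed in when it is done.

```bash
mkdir -p pics
python3 - <<'E'
from station import *
import cv2
for n in ("scene","top"):
    im=read_camera(n); cv2.imwrite(f"pics/{n}0.png",im[:,:,::-1])
    c=camera_info(n); print(n,c)
print(camera_info("wrist"),get_ee_rot(),get_time())
E
```

```text
scene {'intrinsics': array([[375.31987385,   0.        , 320.19355666],
       [  0.        , 375.31987385, 201.3295355 ],
       [  0.        ,   0.        ,   1.        ]]), 'dist': array([-0.01374601,  0.        ,  0.        ,  0.        ,  0.        ]), 'T': array([[ 0.32012443, -0.77713118,  0.54183713,  1.19249216],
       [ 0.94734116,  0.25771783, -0.19006909, -0.24868519],
       [ 0.00806753,  0.57415037,  0.81871012,  1.04941343],
       [ 0.        ,  0.        ,  0.        ,  1.        ]])}
top {'intrinsics': array([[379.94555667,   0.        , 318.44566399],
       [  0.        , 379.94555667, 198.7615174 ],
       [  0.        ,   0.        ,   1.        ]]), 'dist': array([-0.02819106,  0.        ,  0.        ,  0.        ,  0.        ]), 'T': array([[ 0.00203686,  0.99363925, -0.11259169,  0.40614717],
       [-0.99993985,  0.00323717,  0.01047892,  0.01842459],
       [ 0.01077674,  0.11256357,  0.99358608,  1.54808868],
       [ 0.        ,  0.        ,  0.        ,  1.        ]])}
{'intrinsics': array([[359.45789099,   0.        , 321.42510287],
       [  0.        , 359.45789099, 198.89336702],
       [  0.        ,   0.        ,   1.        ]]), 'dist': array([-0.04276502,  0.        ,  0.        ,  0.        ,  0.        ]), 'tool_from_camera': array([[ 6.34154337e-04,  9.57090640e-01,  2.89788034e-01,
         7.91991927e-02],
       [ 9.99999754e-01, -5.20254573e-04, -4.70079451e-04,
        -2.17216368e-04],
       [-2.99145093e-04,  2.89788261e-01, -9.57090735e-01,
        -1.61944658e-01],
       [ 0.00000000e+00,  0.00000000e+00,  0.00000000e+00,
         1.00000000e+00]])} [-1.26871309e-04  1.79421672e-01  9.83772028e-01 -6.66231893e-04] 0.1
```

View pics/scene0.png

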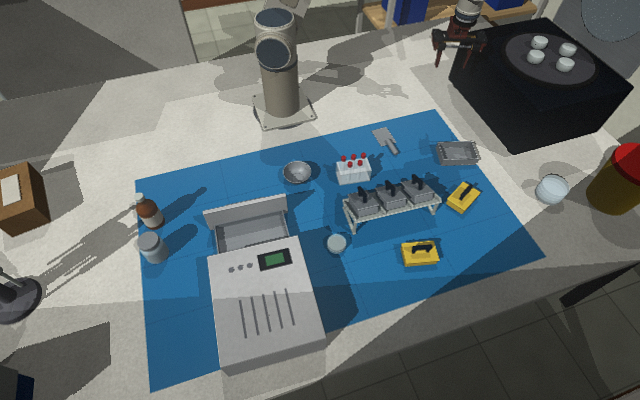

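View pics/top0.png

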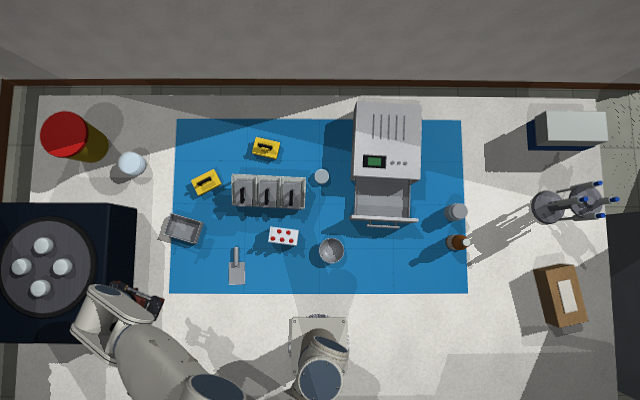

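The scene view shows three grey boxes with black handles in the white rack at about (395,195), and the steriliser with its drawer open at about (250,230). The two yellow boxes at (463,197) and (421,252) are look-alikes, outside the rack, so I leave them alone. In the top view the grey boxes are at (243,192), (267,192) and (291,192), and the drawer front is at about (384,221). I'll compute coarse positions and take a wrist view of the rack.

```bash
cat > h.py <<'E'
from station import *
import numpy as np, cv2
from scipy.spatial.transform import Rotation as R
def q2R(q): return R.from_quat([q[1],q[2],q[3],q[0]])
def R2q(r): x=r.as_quat(); return [x[3],x[0],x[1],x[2]]
def pose():
    T=np.eye(4); T[:3,:3]=q2R(get_ee_rot()).as_matrix(); T[:3,3]=get_tcp_pos(); return T
def camT(n,Tw=None):
    c=camera_info(n); return c,(c["T"] if n!="wrist" else Tw@c["tool_from_camera"])
def ray(n,uv,Tw=None):
    c,T=camT(n,Tw)
    p=cv2.undistortPoints(np.array([[uv]],float),c["intrinsics"],c["dist"])[0,0]
    return T[:3,3],T[:3,:3]@np.array([p[0],-p[1],-1.])
def onz(n,uv,z,Tw=None):
    o,d=ray(n,uv,Tw); return o+d*(z-o[2])/d[2]
def proj(n,P,Tw=None):
    c,T=camT(n,Tw); p=(np.asarray(P)-T[:3,3])@T[:3,:3]; p=p*[1,-1,-1]
    return cv2.projectPoints(p.reshape(-1,1,3),np.zeros(3),np.zeros(3),c["intrinsics"],c["dist"])[0][:,0]
def down(yaw,tilt=0.):
    """tool z down; tool y along world y turned by yaw; tilt leans tool about rack y (tool z -> +x comp)"""
    b=R.from_euler('z',yaw)*R.from_euler('y',-tilt)*R.from_matrix(np.array([[-1,0,0],[0,1,0],[0,0,-1.]]))
    return b
E
python3 - <<'E'
from h import *
for u in [(243,192),(267,192),(291,192)]: print('box',onz('top',u,.11))
for u in [(352,221),(418,219),]: print('dfront top',onz('top',u,.104))
for u in [(356,100),(422,101),(355,178),(421,180)]: print('ster top',onz('top',u,.112))
for n,u in dict(tube=(283,236),bowl=(331,250),petri=(321,176),spat=(236,265),pan=(181,228),bottle=(457,242),jar=(455,212)).items(): print(n,onz('top',u,.05))
print(q2R(get_ee_rot()).as_matrix().round(2))
for yaw in (0,):
  for tl in (0,.436):
    for s in (0,np.pi):
      r=down(yaw,tl)*R.from_euler('z',s); print(tl,s,r.as_matrix()[:,2].round(2),inverse_kinematics([.48,.13,.3],R2q(r)))
E
```

```text
box [0.59411966 0.29101362 0.11      ]
box [0.59442007 0.19950985 0.11      ]
box [0.59472633 0.10801362 0.11      ]
dfront top [ 0.48504808 -0.12465785  0.104     ]
dfront top [ 0.49320581 -0.37736631  0.104     ]
ster top [ 0.96025313 -0.14362516  0.112     ]
ster top [ 0.95850578 -0.4046384   0.112     ]
ster top [ 0.64943055 -0.13668472  0.112     ]
ster top [ 0.6427683 -0.3909246  0.112    ]
tube [0.42843995 0.14138111 0.05      ]
bowl [ 0.37433556 -0.04690268  0.05      ]
petri [ 0.66748235 -0.00739676  0.05      ]
spat [0.31548862 0.32290051 0.05      ]
pan [0.45838953 0.54311728 0.05      ]
bottle [ 0.40583126 -0.54496686  0.05      ]
jar [ 0.52461549 -0.54139586  0.05      ]
[[-0.94  0.35 -0.  ]
 [ 0.35  0.94 -0.  ]
 [ 0.   -0.   -1.  ]]
0 0 [ 0.  0. -1.] [ 2.40556528e-01  1.43649100e-01  1.82677507e+00 -4.44089210e-16
  1.17116848e+00 -1.33023980e+00]
0 3.141592653589793 [ 0.  0. -1.] [ 2.40556528e-01  1.43649100e-01  1.82677507e+00 -4.44089210e-16
  1.17116848e+00  1.81135285e+00]
0.436 0 [ 0.42  0.   -0.91] [ 0.32441397 -0.0364623   2.09180748 -0.21526889  0.68179808 -1.10673966]
0.436 3.141592653589793 [ 0.42  0.   -0.91] [ 0.32441397 -0.0364623   2.09180748 -0.21526889  0.68179808  2.03485299]
```

Run:
```python
from h import *
q=R2q(down(0))
for i,p in enumerate([(.55,.26,.32),(.55,.14,.32),(.50,-.25,.32)]):
    move_pose(p,q); T=pose(); im=read_camera("wrist"); np.save(f"pics/w{i}.npy",T); cv2.imwrite(f"pics/w{i}.png",im[:,:,::-1])
    print(get_time(),T[:3,3])
a=[cv2.imread(f"pics/w{i}.png") for i in range(3)]
cv2.imwrite("pics/m.png",cv2.resize(np.vstack([a[0],a[1]]),(480,600)))
```

```text
1.875 [0.5495438  0.26067431 0.31971597]
2.475 [0.55000253 0.14009289 0.32009639]
3.9833 [ 0.50048476 -0.24906776  0.319966  ]
```

View pics/w1.png

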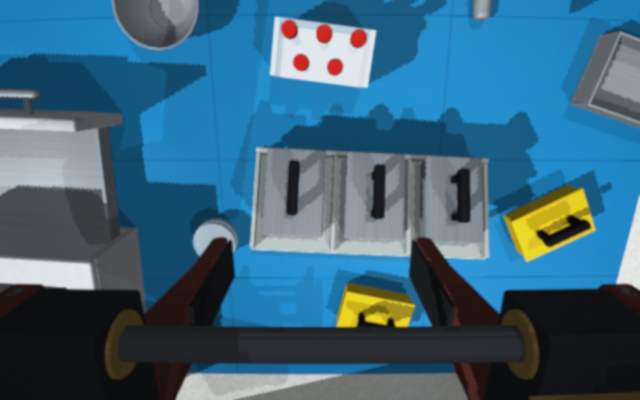

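View pics/w2.png

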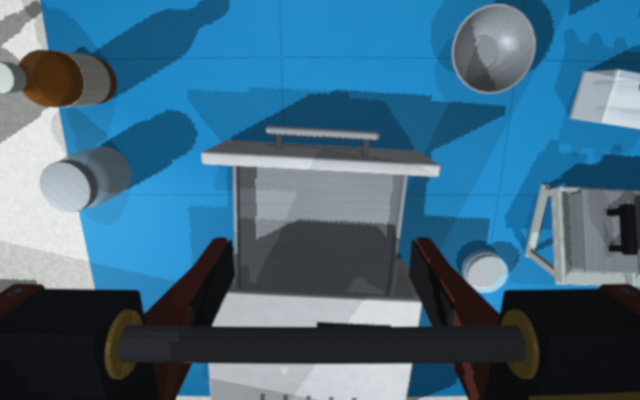

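w1: the three steel boxes are in the rack, with black handles at (293,188), (378,190) and (462,195). The yellow ones at (550,222) and (375,305) lie outside the rack and are excluded. w2: drawer panel edge runs from (203,158) to (438,170), handle bar from (268,131) to (377,137), and the steriliser front edge is at row ~293.

```bash
cat > meas.py <<'E'
from h import *
def handles(i):
    im=cv2.imread(f"pics/w{i}.png"); m=(im.max(2)<60).astype(np.uint8); m[275:]=0
    n,l,s,c=cv2.connectedComponentsWithStats(m)
    o=[]
    for k in range(1,n):
        x,y,w,h,a=s[k]
        if 150<a<1500 and h>35 and w<35:
            (cx,cy),(ww,hh),ang=cv2.minAreaRect(np.argwhere(l==k)[:,::-1].astype(np.float32))
            o.append((c[k][0],c[k][1],x,y,w,h,a))
    return sorted(o)
def tri(A,B,Ta,Tb):
    (o1,d1),(o2,d2)=ray("wrist",A,Ta),ray("wrist",B,Tb)
    s=np.linalg.lstsq(np.c_[d1,-d2],o2-o1,rcond=None)[0]
    return (o1+d1*s[0]+o2+d2*s[1])/2, np.linalg.norm(o1+d1*s[0]-o2-d2*s[1])
E
python3 - <<'E'
from meas import *
T=[np.load(f"pics/w{i}.npy") for i in range(3)]
H=[handles(0),handles(1)]
for i in (0,1):
    for o in H[i]: print(i,np.round(o,1))
    im=cv2.imread(f"pics/w{i}.png")
if len(H[0])>=3 and len(H[1])>=3:
  for a,b in zip(H[0],H[1]):
    for f in (lambda o:o[:2],lambda o:(o[2]+o[4]/2,o[3]),lambda o:(o[2]+o[4]/2,o[3]+o[5])): print(tri(f(a),f(b),T[0],T[1]))
a=cv2.imread("pics/w2.png")[115:310,190:450]; cv2.imwrite("pics/c2.png",cv2.resize(a,None,fx=3,fy=3,interpolation=cv2.INTER_CUBIC))
E
```

```text
0 [ 17.2 145.3   9.  129.   17.   36.  380. ]
0 [ 27.5 205.9  17.  169.   22.   70.  784. ]
0 [183.8 188.1 175.  161.   22.   54.  740. ]
0 [268.5 191.6 262.  165.   15.   54.  578. ]
0 [354.2 196.1 348.  170.   13.   53.  560. ]
1 [292.5 187.4 287.  161.   12.   54.  519. ]
1 [378.2 191.2 371.  165.   14.   53.  576. ]
1 [462.  195.7 451.  169.   19.   53.  716. ]
(array([0.5003183 , 0.1292543 , 0.33592271]), np.float64(0.018685465962343082))
(array([0.49204958, 0.12872918, 0.33155404]), np.float64(0.014678550302362342))
(array([0.50920501, 0.13015618, 0.34080265]), np.float64(0.02157852243323412))
(array([0.50532802, 0.15890842, 0.36675189]), np.float64(0.004599349006633014))
(array([0.49510126, 0.15881195, 0.36326026]), np.float64(0.0006672359400515023))
(array([0.51512328, 0.15901721, 0.36956897]), np.float64(0.007021997422870292))
(array([0.5124469 , 0.20078268, 0.33302488]), np.float64(0.0037605805311895883))
(array([0.50168039, 0.20098795, 0.32769549]), np.float64(0.003953919768446684))
(array([0.52417522, 0.20089958, 0.334376  ]), np.float64(0.0035769561826594016))
```

View pics/c2.png

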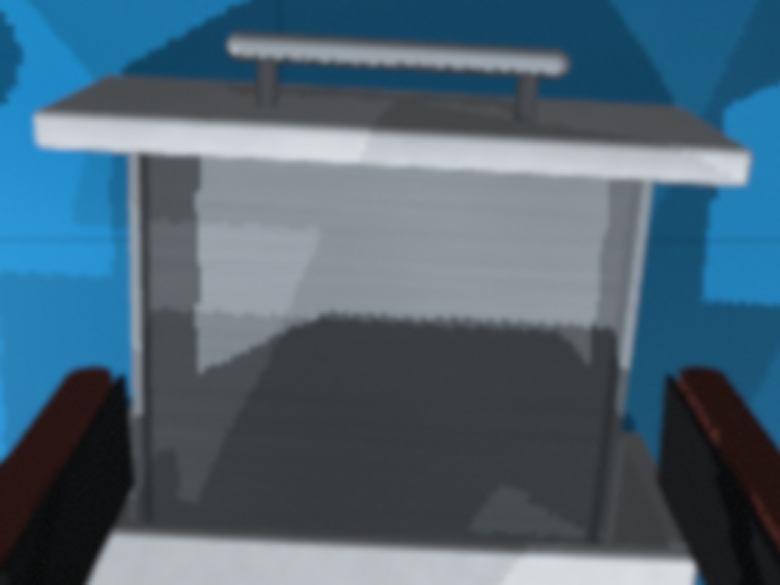

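The crop shows the panel's top inner edge from (203,164) to (439,177) and the bar from (266,130) to (380,136). The steriliser's front edge runs from about (227,293) to (422,302), all in w2 pixels.

Run:
```python
from meas import *
T=[np.load(f"pics/w{i}.npy") for i in range(3)]
H=[handles(0)[-3:],handles(1)]
for a,b in zip(*H):
    for f in (lambda o:o[:2],lambda o:(o[2]+o[4]/2,o[3]),lambda o:(o[2]+o[4]/2,o[3]+o[5])): print(np.round(tri(f(a),f(b),T[0],T[1])[0],4))
def P(n,a,b,z):
    p,q=onz("wrist",a,z,T[2]),onz("wrist",b,z,T[2]); d=q-p
    print(n,((p+q)/2).round(4),'len',np.linalg.norm(d).round(4),'yaw',np.arctan2(-d[0],d[1]).round(4))
P('panel in',(202.7,164.3),(439,176.7),.104)
P('panel out',(202,152.7),(440,165.7),.104)
P('bar',(266,130),(380,136.5),.067)
P('front',(226.7,292.7),(421.7,301.7),.112)
# rack corners, w1: back-top edge z~.09 
P1=lambda u,z:onz("wrist",u,z,T[1]).round(4)
print('rack back',P1((250,252),.09),P1((488,258),.09),'foot',P1((257,150),.05),P1((488,158),.05))
```

```text
[0.5735 0.1081 0.0996]
[0.5463 0.1082 0.0851]
[0.6044 0.1081 0.1022]
[0.577  0.2024 0.102 ]
[0.55   0.2028 0.0895]
[0.607  0.2028 0.1063]
[0.5827 0.2968 0.0998]
[0.556  0.2977 0.0848]
[0.6134 0.2978 0.1019]
panel in [ 0.5037 -0.2492  0.104 ] len 0.2551 yaw -0.0519
panel out [ 0.4914 -0.249   0.104 ] len 0.2547 yaw -0.0536
bar [ 0.4683 -0.2473  0.067 ] len 0.1308 yaw -0.0548
front [ 0.6545 -0.2451  0.112 ] len 0.2306 yaw -0.0517
rack back [0.6558 0.0545 0.09  ] [0.6645 0.342  0.09  ] foot [0.5398 0.0621 0.05  ] [0.5493 0.3442 0.05  ]
```

Rack yaw is about -0.049 with bars 94 mm apart, and the opening is about 0.15. Both agree with the given sizes. Next I lift the boxes to weigh them.

```bash
cat >> h.py <<'E'
YR,YS,TL=-.049,-.053,np.radians(25)
RT=down(YR,TL); QT=R2q(RT); ZT=RT.as_matrix()[:,2]
BAR=[np.array(b) for b in ([.5754,.1082,.102],[.5785,.2026,.102],[.5847,.2972,.102])]
def grasp(i):
    g=BAR[i]+.019*ZT
    move_pose(g-.075*ZT,QT)
    hit=movel(g,v=.12,until_force=5)
    f0=np.array(get_ft_force()); p=get_tcp_pos()
    if hit: movel(p-.004*ZT,v=.1)
    p=np.array(get_tcp_pos()); command_gripper(0.0)
    return p,f0,hit
E
python3 - <<'E'
from h import *
for b in BAR:
    for d in (.019,-.056,-.15): assert inverse_kinematics(b+d*ZT,QT) is not None
command_gripper(.5)
i=0
p,f0,hit=grasp(i); print('hit',hit,p,BAR[i]+.019*ZT,'w',get_grip_width(),get_finger_force(),f0)
b=np.array(get_ft_force())
movel(p-.03*ZT,v=.1); wait(.3)
f=np.mean([np.array(get_ft_force()) for _ in range(5)],0); print('weight',f,f-f0,get_time(),get_ft_torque())
E
```

```text
hit False [0.58353257 0.10748099 0.08489768] [0.58342011 0.1078067  0.08478015] w 0.13418629540822224 30.000332593917847 [-0.48962828 -0.35447754 -0.18625632]
weight [-0.26989205  0.00197358 -1.1550104 ] [ 0.21973624  0.35645113 -0.96875408] 8.4167 [0.08751163 0.29419847 0.04946031]
```

Run:
```python
from h import *
p=np.array(get_tcp_pos())
movel(p-.02*ZT,v=.1); wait(.3)
f=[]
for _ in range(6): f.append(get_ft_force()); wait(.03)
print(np.round(f,2),get_ft_torque(),get_grip_width(),get_time())
T=pose(); im=read_camera("wrist"); cv2.imwrite("pics/l0.png",im[:,:,::-1])
s=read_camera("scene")[130:280,320:520]; cv2.imwrite("pics/l0s.png",np.vstack([cv2.resize(s[:,:,::-1],(533,400)),cv2.resize(im[:,:,::-1],(533,200))]))
```

```text
[[-0.17 -0.5  -2.7 ]
 [ 0.64  0.04 -1.23]
 [-0.9   0.24 -1.52]
 [-0.37  1.24 -1.83]
 [-0.07 -0.62 -1.93]
 [-0.13  0.32 -2.13]] [ 0.05862449  0.33297816 -0.04622831] 0.13317584596588 9.2583
```

View pics/l0s.png

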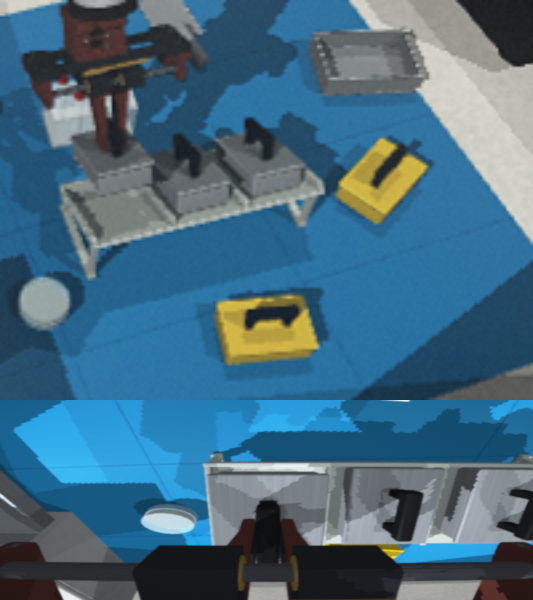

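The scene crop shows box 0 lifted clear of its bay, still aligned with the slope. The mean reading is about 1.9 N with noisy samples, so it is empty. I'll put it back and weigh the next one, averaging over time.

```bash
cat >> h.py <<'E'
def meanf(n=15):
    f=[]
    for _ in range(n): f.append(get_ft_force()); wait(.03)
    return np.mean(f,0)
def putback(p):
    movel(p,v=.08); command_gripper(.5); movel(p-.075*ZT,v=.15)
def weigh(i):
    p,f0,hit=grasp(i); w=get_grip_width()
    movel(p-.04*ZT,v=.1); wait(.25); f=meanf()
    print(i,'hit',hit,p,'w',w,'F',f.round(2),'t',get_time()); return p,-f[2]
E
python3 - <<'E'
from h import *
putback(np.array([.58353,.10748,.0849]))
print('free',meanf(8))
p,w=weigh(1); np.save("p1.npy",p)
if w<3.4:
    putback(p); p,w=weigh(2); np.save("p2.npy",p)
for t in [([.575,-.252,.30]),([.58,-.252,.06])]: print(inverse_kinematics(t,R2q(down(YS))))
E
```

```text
free [-0.03503072  0.18864558  0.13237459]
1 hit False [0.5865116  0.20162502 0.08486815] w 0.13210329568972665 F [ 0.04  0.09 -5.51] t 14.8667
[-4.32005203e-01  3.52614589e-01  1.54994304e+00 -4.44089210e-16
  1.23903503e+00 -1.94980153e+00]
[-4.28694055e-01  6.43832931e-01  1.69672483e+00 -4.44089210e-16
  8.01034891e-01 -1.94649038e+00]
```

Box 1, in the middle bay, weighs 5.5 N, so it is the loaded one. I carry it to the drawer and look before lowering.

Run:
```python
from h import *
p=np.array(get_tcp_pos()); movel(p+[0,0,.14],v=.25)
q=R2q(down(YS))
move_pose([.579,-.253,.26],q)
movel([.579,-.253,.17],v=.2); wait(.1)
print(get_tcp_pos(),meanf(5),get_grip_width(),get_time())
im=read_camera("wrist"); s=read_camera("scene")[150:290,150:350]
cv2.imwrite("pics/d0.png",np.vstack([cv2.resize(s[:,:,::-1],(428,300)),cv2.resize(im[:,:,::-1],(428,268))]))
```

```text
[ 0.58043733 -0.25326884  0.17194583] [-0.30155163  0.46056452 -5.54519058] 0.1399763071074969 18.1083
```

View pics/d0.png

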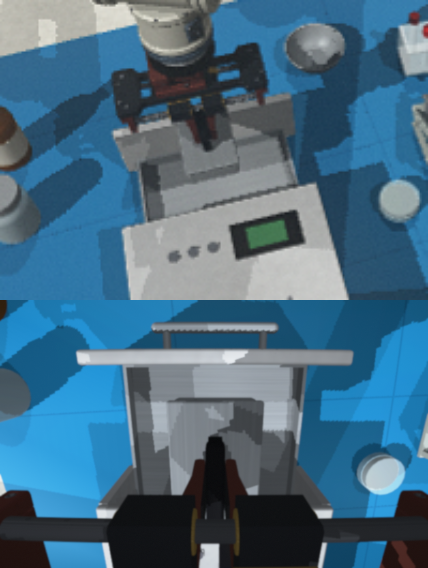

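The box hangs level over the open drawer, its front edge at about wrist pixel (321,149) and centred between the rims. I'll check that edge against the expected position, then lower and release.

Run:
```python
from h import *
e=onz("wrist",(321,149),.166,pose()); print('front edge',e)
dx=np.clip(.5275-e[0],-.012,.012)*0.5 if abs(.5275-e[0])>.008 else 0
x=.579+dx
movel([x,-.253,.085],v=.15); wait(.15)
hit=movel([x,-.253,.046],v=.03,until_force=4); wait(.3)
print(hit,get_tcp_pos(),meanf(6),get_time())
```

```text
front edge [ 0.52638833 -0.25090107  0.166     ]
True [ 0.57911395 -0.2529293   0.05145173] [0.58766567 0.27567035 5.57798376] 20.5917
```

Run:
```python
from h import *
command_gripper(.5); wait(.25); p=get_tcp_pos()
movel([p[0],p[1],.19],v=.15)
q=R2q(down(YS))
command_gripper(0.0)
move_pose([.415,-.245,.19],q)
im=read_camera("wrist")
movel([.415,-.245,.045],v=.2)
d=np.array([np.cos(YS),np.sin(YS),0]); s=np.array(get_tcp_pos())
c=movel(s+.06*d,v=.05,until_force=3.0); print('contact',c,get_tcp_pos(),get_time())
cv2.imwrite("pics/e0.png",im[:,:,::-1])
```

```text
contact True [ 0.45217201 -0.24718002  0.04508528] 25.7833
```

View pics/e0.png

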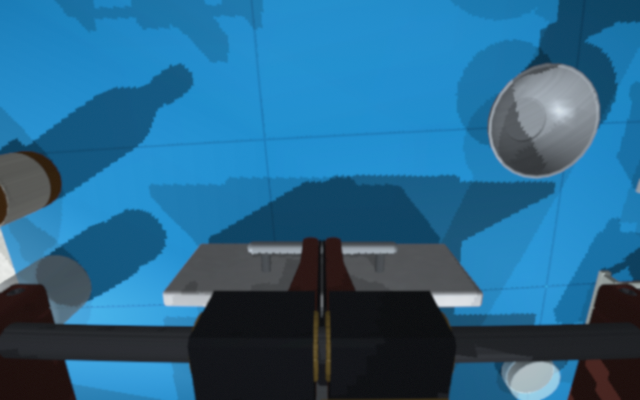

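Contact came at x=0.452 as predicted, with the fingers centred on the bar at about (322,248). I'll check the box and the rack once before pushing.

Run:
```python
from h import *
s=read_camera("scene")[140:290,190:460]; cv2.imwrite("pics/f0.png",cv2.resize(s[:,:,::-1],(800,444)))
```

```text
(no output)
```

View pics/f0.png

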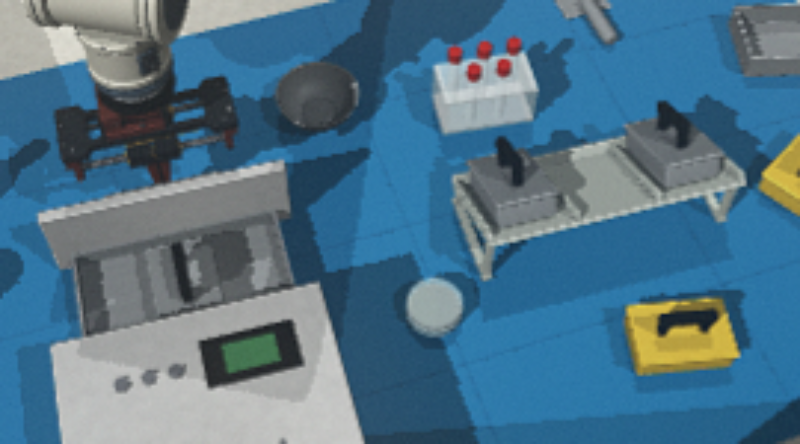

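The loaded box stands flat in the drawer (handle at crop (182,272)), and both empty boxes lie in their bays at (515,185) and (675,145). Now I push the drawer shut.

Run:
```python
from h import *
d=np.array([np.cos(YS),np.sin(YS),0]); s=np.array(get_tcp_pos())
c=movel(s+.135*d,v=.1,until_force=20); print(c,get_tcp_pos(),get_time())
s=np.array(get_tcp_pos())
c=movel(s+.03*d,v=.03,until_force=14); print('shut',c,get_tcp_pos(),get_ft_force(),get_time())
```

```text
False [ 0.58622778 -0.25411323  0.04515104] 27.3417
shut True [ 0.59914477 -0.25454162  0.04448287] [-0.37268878 -0.45412887 -0.53617683] 27.9333
```

Run:
```python
from h import *
d=np.array([np.cos(YS),np.sin(YS),0]); s=np.array(get_tcp_pos())
c=movel(s+.015*d,v=.015,until_force=18); print(c,get_tcp_pos(),get_ft_force()); wait(.2); print(get_tcp_pos(),get_ft_force())
p=np.array(get_tcp_pos()); movel(p-.06*d,v=.15)
p=np.array(get_tcp_pos()); movel(p+[0,0,.16],v=.25); wait(.3)
im=read_camera("wrist");s=read_camera("scene")[140:290,190:460]; cv2.imwrite("pics/g0.png",np.vstack([cv2.resize(s[:,:,::-1],(533,296)),cv2.resize(im[:,:,::-1],(480,300))[:, :533] if 0 else cv2.resize(im[:,:,::-1],(533,300))]))
print(get_time())
```

```text
True [ 0.59886179 -0.25417662  0.04356936] [-0.42416199 -0.40011086  0.03961236]
[ 0.5985275  -0.25400423  0.04314632] [-0.02009664  0.63576603 -0.07624446]
30.375
```

View pics/g0.png

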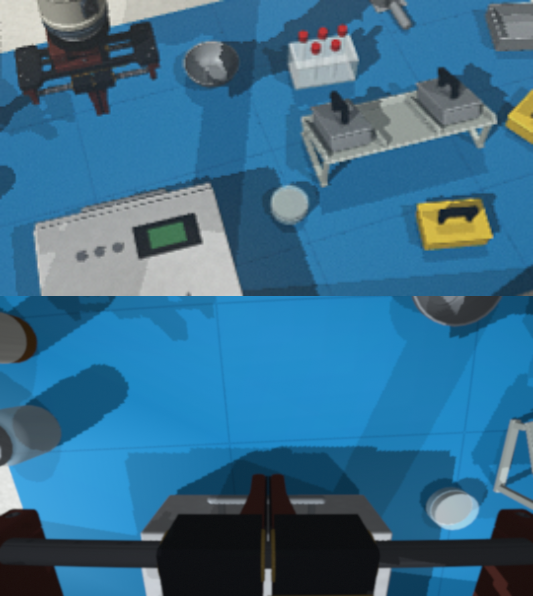

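The drawer panel sits flush with the housing, and it took an 18 N push without moving further. Both empty boxes lie in their bays and the bystanders look undisturbed.

```bash
python3 -c "
from station import *
print(job_done())"
```

```text
the job is handed in; nothing more can be done
None
```

The job is handed in at about 30 s of the 64 s limit: the loaded box (middle bay, about 5.5 N) was set down flat in the drawer, the drawer pushed shut to its stop, and both empty boxes lie in their starting bays.

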